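# Seat the deep-well plate and close the clamp

### The job

Push the blue deep-well plate along the loading deck of the heating dock until it meets the back stop, then press it down until both of its ends are fully home on the heated block. Only then swing the green clamp frame down over it until it is closed. Do not force the plate down with the clamp, and leave the bottle, beaker and tube rack alone.

Things in the scene. Friction and masses are not known exactly. Their poses are not given: they have to be found in the camera images.
- dock: Fixed white heating dock, 265 mm (its x) by 190 mm (y). Origin: under the nest's centre, at bench height; x points from the open loading end (robot side) to the back stop, z up. Grey loading deck 60 mm above the bench, x -165 to -45.5 mm. Side rails along deck and nest: inner faces y +-67 mm, tops 72 mm. Back stop: face x +45.5 mm, top 80 mm.
- nest (a point): Centre of the nest's floor, the aluminium heated block, 48 mm above the bench, 12 mm below the deck. The nest spans 91 mm along x and 134 mm between the rails. The plate is home when it lies flat on this block; it lands hard.
- ledge_l (a point): Middle of the left side of the nest, 59 mm left of its centre, at block height (fixed point). An orange ledge here, 10 mm wide, runs along the nest and holds this end of the plate 6 to 11 mm above the block at first. It slides straight down against 9 N of friction and stays where left: the end resists with about 6 to 8 N as it sinks, then hard once home.
- ledge_r (a point): The same on the right, 59 mm right of the nest's centre, with an orange ledge of 8 N friction. The two ledges are independent and start at different heights: pressing one end of the plate does not bring the other end home. A quick touch gives brief peaks of 15 N or more before the end is home, so feel at which height it stops.
- plate: Loose blue deep-well plate, 24 dark wells: 86 mm (its x) by 127 mm (y), 40 mm high, 0.18 to 0.35 kg. Origin: centre of its underside, z up. Starts on the loading deck between the rails, long side across the dock, 50 to 75 mm short of the nest's centre. Too wide to grasp: push its near long face. Play in the nest 2.5 mm each way in x, 3.5 mm in y. Home: underside 48 mm, top 88 mm above the bench.
- plate_left (a point): Point on the plate's top face near its left (+y) end, 55 mm from the plate's centre. 88 mm above the bench when that end is home.
- plate_right (a point): Point on the plate's top face near its right (-y) end, 55 mm from the plate's centre. 88 mm above the bench when that end is home.
- clamp (a joint): Hinge angle of the green clamp frame, rad: 0 closed (level, 1.5 mm above a plate that is home), 1.57 upright; starts at 1.5 to 1.75, limit 1.9. Stiff hinge (0.3 N m friction): stays where left. Two arms 8 mm thick at y +-51 mm; green crossbar 114 mm long joins their free ends, 90 to 110 mm from the hinge; black thumb tab 44 mm wide out to 125 mm.
- clamp_bar (a point): Point on the clamp, on the outer face (the top face when closed) of the crossbar, in its middle, 105 mm from the hinge axis (the outer face is 4 mm off the plane of the hinge axis). Push here, from the side away from the robot at first, then from above.
- clamp_hinge (a point): Middle of the clamp's hinge axis, fixed to the dock, 62 mm behind the nest centre and 93.5 mm above the bench. The axis runs along the dock's y; the closed clamp points from here to the dock's -x.
- bottle: Clear bottle with white label and blue cap, 70 mm wide, 170 mm tall; bystander. Origin: centre of its underside.
- tube_rack: Yellow tube rack with coloured tube caps, 100 by 200 by 66 mm; bystander. Origin: centre of its underside.
- beaker: Glass beaker, 80 mm wide, 100 mm tall; bystander. Origin: centre of its underside.
Mind the look-alikes: they are no part of the job. There is more than one size of the plate; the one meant has the size given above.

How it is judged (in metres and radians):
On the way, in this order (a step that is already met when the one before it is completed fails the run):
1. the plate has been pushed in over the nest (within 6 mm of its centre), clamp open (x of plate in the frame of dock above -0.006 m and value of joint clamp above 1 rad), for 0.1 s.
2. both ends of the plate pressed home, within 2.5 mm of fully down, while the clamp is still open (above 1 rad) (all of step 1 and z of each of plate_left, plate_right in the frame of dock below 0.0905 m and x of plate in the frame of dock below 0.006 m and y of plate in the frame of dock between -0.007 and 0.007 m and angle between plate's own z axis and vertical below 0.04 rad), for 0.2 s.
3. the clamp closed over the seated plate (below 0.06 rad) (z of each of plate_left, plate_right in the frame of dock below 0.0905 m and x of plate in the frame of dock between -0.006 and 0.006 m and y of plate in the frame of dock between -0.007 and 0.007 m and angle between plate's own z axis and vertical below 0.04 rad and value of joint clamp below 0.06 rad), for 0.2 s.
At the end, for the whole second after the job is handed in: The plate lies in the nest with both ends within 2.5 mm of fully down on the block, within 6 mm of the nest's centre along the dock and 7 mm across it, level within 0.04 rad and at rest, and the clamp is closed over it (below 0.06 rad) (all of step 3 and linear speed of plate below 0.02 m/s); the robot touches nothing.
It fails at once if the clamp brought down (below 0.5 rad) while an end of the plate is more than 3.5 mm proud (value of joint clamp below 0.5 rad and z of any of plate_left, plate_right in the frame of dock above 0.0915 m).
It fails at once if the bottle, beaker or tube rack moved by more than 30 mm or tipped over (distance of any of bottle, tube_rack, beaker from where it was at the start of the episode above 0.03 m or angle between any of bottle, tube_rack, beaker's own z axis and vertical above 0.5 rad).
It also fails if it takes over 72 s, if anything falls off the work surface, if the arm or the gripper's body presses on something with over 40 N, if the wrist force passes 120 N, or if a joint passes its speed limit or range.

### The arm

A 7-joint arm with a two-finger parallel gripper is mounted at the origin on the work surface. World frame = base frame: x ahead of the robot, y to its left, z up, the work surface at z = 0. Lengths are in mm, angles in rad, forces in N, time in s.
With the tool pointing down it reaches from about 400 to 875 mm from the base axis. Payload 4.4 kg.
Tool frame: the origin (TCP) lies between the finger pads; the fingertips stand robot.tips_ahead ahead of it and the grasp point (between the pads) lies 8 mm behind it (robot.tips_ahead is the distance from the TCP to the fingertips, in mm); z points along the fingers, y is the line along which they close (so a half turn about z gives the same grasp; the last joint's range is limited). The gripper opens to 85 mm and grips with 20 to 120 N. Pads are 22 mm wide; open, the fingers measure 114 mm over their backs; the gripper's body (76 mm by 85 mm) begins 54 mm behind the grasp point. The pads swing forward as they close: fully open they stand 13 mm farther back than shut.
Start: joints at [1.225, 0.628, 0.038, 1.517, -0.027, 0.996, -0.02], TCP at [179.533, -624.728, 242.313] pointing down, gripper open.
Joint ranges: [-3.06, 3.06], [-0.37, 2.12], [-1.25, 1.32], [0.18, 2.47], [-1.1, 4.24], [0.23, 1.98], [-2.94, 2.94]. Speed limits (rad/s): [2.57, 2.57, 3.14, 3.14, 3.14, 3.14, 3.14].

### API

Orientations are given as a unit quaternion [x, y, z, w].
In Python, from rig import robot gives the robot as it stands. The module is installed in compiled form; this text tells all that it offers.
- The arm moves only by the tool move_arm, never from a script. Its argument "rows" is a list of rows, each a list of 7 numbers: the shift along the tool's x, y, z in units of 750 mm (1.0 is 750 mm), then the turn, a rotation vector about the tool's x, y, z in units of pi/4 rad (1.0 is pi/4 rad), then the opening, from 0 (shut) to 1 (fully open). A call has 1 to 10 rows; each row shifts and turns the commanded pose from where the row before left it, along the tool's axes as they then stand; what a row does not reach is not made up. A row lasts 1/10 s, in which the tool goes at most 50 mm and 8.59 degrees, less where a joint would pass 70% of its speed; a pose out of reach is approached as far as the arm can. A call with a number of a shift or a turn outside -1 to 1 is refused whole. A call with a gripper value outside its range is refused whole. The fingers move at their own pace and stop on an object; "squeeze" is the grip in N (left out, the last holds). Time passes only in rows, so rows that do not move let the fingers close. It gives the time, the measured TCP pose, the force, the opening and the grip force at its end, in the units of the state.
- robot.get_obs(): the state, without advancing time (a new reading comes with each control period).
- robot.read_camera(name): name is "scene" or "top" or "wrist"; returns the picture (420x560x3 uint8, blue, green, red); there is no depth.
- robot.camera_params(name): a dict with "fx", "fy", "cx", "cy" (pixels), "T" (4x4, takes a point from camera to world coordinates); the wrist camera has in their place "mount" (4x4, takes a point from camera to tool coordinates, whose origin is the TCP and whose axes are the flange's). Camera axes: x right, y down, z forward; pixel columns grow to the right and rows downward; lengths in mm; the calibration is good to about 2 mm. A picture is of the moment at which its call begins: read the wrist's pose just before it. camera_params takes no time and is no camera call.
- robot.finish_job(): hands the job in; it is judged then, once.
The state is a dict: "time_s": time; "q": joint angles; "joint_vel": joint speeds; "joint_efforts": joint torques, N m; "eef_pos": TCP position; "ee_rot": TCP orientation; "wrist_force": force on the tool from outside, world axes, zero at the start; "wrist_torque": the same for the moment, N m; "opening": opening from 0.0 (shut) to 1.0 (fully open); "grip_force": force on a finger pad.
Only numpy, scipy, OpenCV 4.12 (cv2) and the standard library are available. Lean on these libraries where they do the work, as an engineer would, in place of code of your own. Each camera call takes 0.05 s, during which the arm holds its last target. There are 200 camera calls.

## Working session

There is one attempt and no reset: what is moved stays moved. The work goes in short steps, Python scripts to look and compute and a tool call to move; the robot and the scene stay as the last step left them, time stands still between calls to the robot, and variables do not carry over. Pictures are saved under pics/ and viewed, at most 10 in all, crops included, and the job is handed in when it is done.

Besides the shell and the picture viewer there is one more tool, called after "Emit:" by a JSON object that holds its "op" and its "data", one argument or row to a line. move_arm: Moves the arm, as the interface text tells. Shifts and turns lie within -1 to 1; 1 stands for 750 mm of shift or pi/4 rad of turn. Its arguments: {"type":"object","properties":{"rows":{"type":"array","items":{"type":"array","items":{"type":"number"}}},"squeeze":{"type":"number"}},"required":["rows"]}

```bash
mkdir -p pics
python3 - <<'E'
from rig import robot
import cv2,numpy as np
o=robot.get_obs();print({k:np.round(v,3) for k,v in o.items()},robot.tips_ahead)
for n in("scene","top"):
    cv2.imwrite(f"pics/{n}0.png",robot.read_camera(n));p=robot.camera_params(n);print(n,p["fx"],p["fy"],p["cx"],p["cy"],np.round(p["T"],4).tolist())
print(robot.camera_params("wrist"))
E
```

```text
{'time_s': np.float64(0.0), 'q': array([ 1.225,  0.629,  0.038,  1.518, -0.027,  0.996, -0.02 ]), 'joint_vel': array([-0.001, -0.   ,  0.   , -0.001,  0.001, -0.001, -0.   ]), 'joint_efforts': array([ 1.0000e-03, -5.6341e+01,  1.2270e+00, -1.9345e+01,  1.1000e-02,
        1.1000e-02,  0.0000e+00]), 'eef_pos': array([ 179.37 , -624.17 ,  241.405]), 'ee_rot': array([ 0.99 ,  0.139, -0.   , -0.001]), 'wrist_force': array([-0.141,  0.882, -0.717]), 'wrist_torque': array([ 0.01 , -0.038, -0.007]), 'grip_force': np.float64(0.0), 'opening': np.float64(0.998)} 11.0
scene 478.2135261446511 478.2135261446511 273.6024956952206 203.17657104421886 [[-0.5362, 0.4928, -0.6853, 1265.7989], [0.8439, 0.333, -0.4208, 492.0563], [0.0208, -0.8039, -0.5944, 799.5543], [0.0, 0.0, 0.0, 1.0]]
top 525.4903131049269 525.4903131049269 282.64814318752417 205.63611175641574 [[-0.0065, -0.9967, 0.0812, 352.1631], [-0.9999, 0.0076, 0.0131, -7.2067], [-0.0137, -0.0811, -0.9966, 1708.7388], [0.0, 0.0, 0.0, 1.0]]
{'fx': 319.8963403602103, 'fy': 319.8963403602103, 'cx': 274.8488588724952, 'cy': 207.35647981436577, 'mount': array([[-1.50967437e-04, -9.64461850e-01, -2.64222098e-01,
         6.65553860e+01],
       [ 9.99999734e-01, -3.34315137e-04,  6.48949505e-04,
         1.07708256e+00],
       [-7.14220487e-04, -2.64221929e-01,  9.64461644e-01,
        -1.31438604e+02],
       [ 0.00000000e+00,  0.00000000e+00,  0.00000000e+00,
         1.00000000e+00]])}
```

View pics/scene0.png

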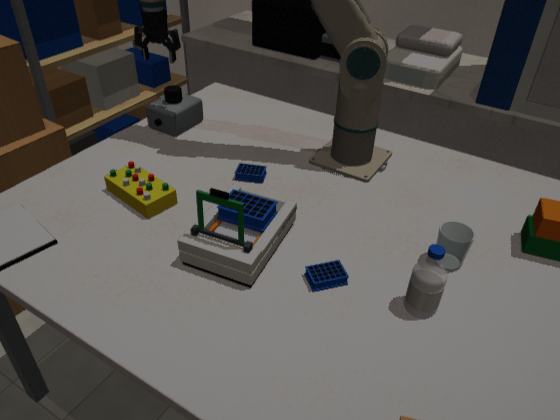

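View pics/top0.png

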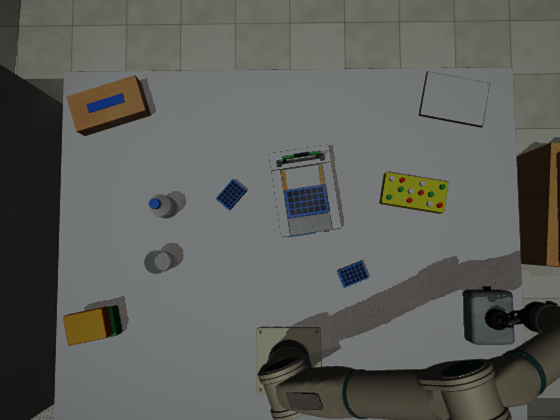

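```bash
cat > h.py <<'E'
import numpy as np,cv2
from rig import robot
def ray(n,uv,z):
    p=robot.camera_params(n);T=p["T"]
    d=T[:3,:3]@np.array([(uv[0]-p["cx"])/p["fx"],(uv[1]-p["cy"])/p["fy"],1]);o=T[:3,3]
    return o+d*(z-o[2])/d[2]
def rect(n,m,z):
    c=max(cv2.findContours(m,0,2)[0],key=cv2.contourArea)
    P=np.array([ray(n,x[0]+0.0,z)[:2] for x in c],np.float32)
    return cv2.minAreaRect(P)
E
python3 - <<'E'
from h import *
I=cv2.imread("pics/top0.png");h=cv2.cvtColor(I,cv2.COLOR_BGR2HSV)
R=np.zeros(I.shape[:2],np.uint8);R[140:245,260:350]=1
m=cv2.inRange(h,(100,90,30),(130,255,255))*R
m=cv2.morphologyEx(m,cv2.MORPH_CLOSE,np.ones((5,5)))
print("plate",rect("top",m,100))
o=cv2.inRange(h,(8,120,80),(25,255,255))*R
n,l,s,c=cv2.connectedComponentsWithStats(o)
for i in range(1,n): 
    if s[i,4]>8: print("orange",s[i],c[i],ray("top",c[i],56))
cv2.imwrite("pics/top0c.png",cv2.resize(I[140:245,260:350],None,fx=5.7,fy=5.7,interpolation=cv2.INTER_CUBIC))
E
```

```text
plate ((496.87530517578125, -58.10895538330078), (86.44102478027344, 126.30792236328125), 8.122961044311523)
orange [318 166   6  19  50] [320.68 174.74] [ 584.08479131 -106.53077757   56.        ]
orange [281 171   6  19  65] [283.67692308 179.95384615] [568.42422621  10.80398607  56.        ]
```

View pics/top0c.png

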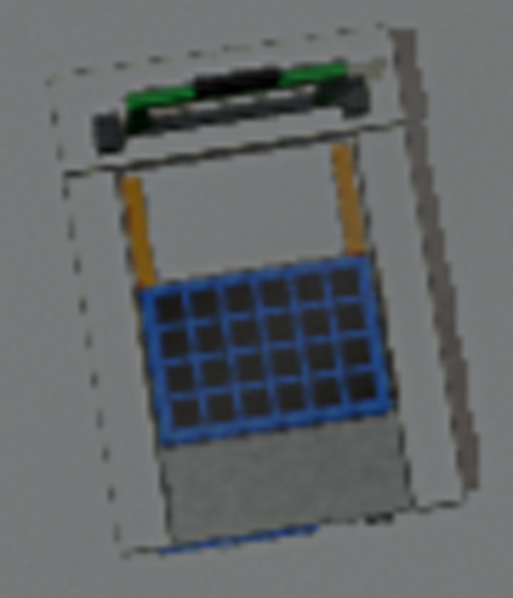

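Run:
```python
from h import *
f=lambda u,v:(260+u/5.7,140+v/5.7)
a=ray("top",f(172,545),60);b=ray("top",f(410,508),60)
c=ray("top",f(130,178),56);d=ray("top",f(343,144),56)
print(a,b,c,d, np.linalg.norm(a-b))
F=(a+b)/2;B=(c+d)/2;u=(B-F)[:2];print(F,B,np.hypot(*u),np.degrees(np.arctan2(u[1],u[0])))
# corners of base at z=60..72 outer
I=cv2.imread("pics/scene0.png");h=cv2.cvtColor(I,cv2.COLOR_BGR2HSV)
R=np.zeros(I.shape[:2],np.uint8);R[180:255,180:300]=1
cv2.imwrite("pics/sc.png",cv2.resize(I[165:285,170:310],None,fx=5,fy=5,interpolation=cv2.INTER_CUBIC))
```

```text
[392.07516705  -8.4245945   60.        ] [ 411.4847956  -139.37061217   60.        ] [596.33345618  13.37739284  56.        ] [ 614.40627925 -105.30735333   56.        ] 132.37670952654366
[401.77998132 -73.89760333  60.        ] [605.36986772 -45.96498025  56.        ] 205.49713689940123 7.812231084714778
```

View pics/sc.png

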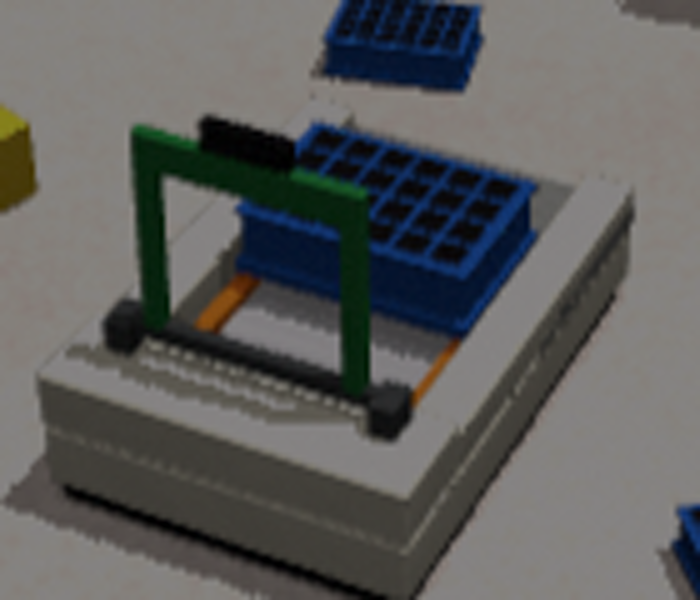

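Emit:
{"op": "move_arm", "data": {
  "rows": [
    [0,0,0,0,0,0.18,0.9],
    [0.028,-0.046,0,0,0,0,0.9],
    [0.028,-0.046,0,0,0,0,0.9],
    [0.028,-0.046,0,0,0,0,0.9],
    [0.028,-0.046,0,0,0,0,0.9],
    [0.028,-0.046,0,0,0,0,0.9],
    [0.028,-0.046,0,0,0,0,0.9],
    [0.028,-0.046,0,0,0,0,0.9]
  ]
}}

```text
time_s: 0.9
eef_pos: [292.1, -363.5, 242.1]
ee_rot: [0.998, 0.069, -0.0, -0.0]
wrist_force: [0.7, -0.0, -0.3]
opening: 0.899
grip_force: 0.0
```

Emit:
{"op": "move_arm", "data": {
  "rows": [
    [0.028,-0.046,0,0,0,0,0.9],
    [0.028,-0.046,0,0,0,0,0.9],
    [0.028,-0.046,0,0,0,0,0.9],
    [0.028,-0.046,0,0,0,0,0.9],
    [0.028,-0.046,0,0,0,0,0.9],
    [0.028,-0.046,0,0,0,0,0.9],
    [0.028,-0.046,0,0,0,0,0.9],
    [0,0,0,0,0,0,0.9],
    [0,0,0,0,0,0,0.9]
  ]
}}

```text
time_s: 1.8
eef_pos: [404.1, -105.0, 242.1]
ee_rot: [0.998, 0.071, -0.0, -0.0]
wrist_force: [-0.3, 0.1, 0.0]
opening: 0.899
grip_force: 0.0
```

```bash
cat >> h.py <<'E'
from scipy.spatial.transform import Rotation as Ro
O=np.array([564,-51.6,0.]);RD=Ro.from_euler('z',7.9,degrees=True)
def go(x=None,y=None,z=None):
    o=robot.get_obs();R=Ro.from_quat(o["ee_rot"]);p=np.array(o["eef_pos"])
    d=RD.inv().apply(p-O);t=np.where([v is None for v in(x,y,z)],d,[v or 0 for v in(x,y,z)])
    s=R.inv().apply(RD.apply(t-d))
    print("t",round(float(o["time_s"]),2),"dock TCP",d.round(1),"F dock",RD.inv().apply(o["wrist_force"]).round(1),"open",round(float(o["opening"]),2))
    print("tool mm to go",s.round(1),"units",(s/750).round(4),"toolx in dock",RD.inv().apply(R.apply([1,0,0])).round(4),"toolz",RD.inv().apply(R.apply([0,0,1])).round(4))
E
python3 -c "
from h import *
go(-142,0,80)
cv2.imwrite('pics/w1.png',robot.read_camera('wrist'))"
```

```text
t 1.8 dock TCP [-165.7  -30.9  242.1] F dock [-0.3  0.2  0. ] open 0.9
tool mm to go [ 23.9 -30.8 162.1] units [ 0.0319 -0.0411  0.2162] toolx in dock [ 1.0e+00  3.3e-03 -6.0e-04] toolz [-6.e-04  1.e-04 -1.e+00]
```

View pics/w1.png

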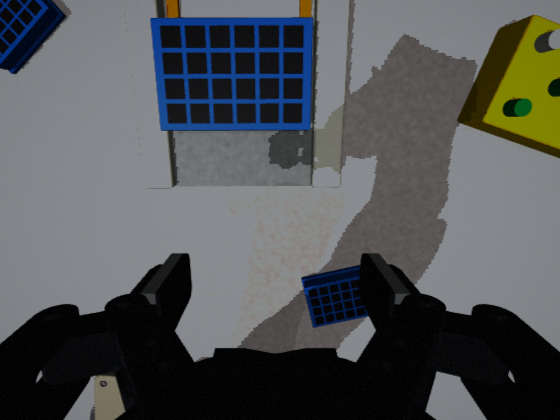

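The wrist view shows the plate's near top edge at row ~130 (cols 165–312) and the deck's front corners at (174,186) and (312,186). I'll cross-check with these.

```bash
cat >> h.py <<'E'
def wray(uv,z):
    p=robot.camera_params("wrist");o=robot.get_obs();T=np.eye(4);T[:3,:3]=Ro.from_quat(o["ee_rot"]).as_matrix();T[:3,3]=o["eef_pos"];T=T@p["mount"]
    d=T[:3,:3]@np.array([(uv[0]-p["cx"])/p["fx"],(uv[1]-p["cy"])/p["fy"],1]);c=T[:3,3]
    return RD.inv().apply(c+d*(z-c[2])/d[2]-O)
E
python3 -c "
from h import *
for uv,z in (((174,186),60),((312,186),60),((163,130),100),((312,130),100),((152,18),100),((312,18),100)): print(wray(uv,z).round(1))"
```

```text
[-163.6   67.3   60. ]
[-163.5  -70.4   60. ]
[-108.    59.7  100. ]
[-107.9  -64.1  100. ]
[-24.9  60.5 100. ]
[-24.8 -61.5 100. ]
```

Emit:
{"op": "move_arm", "data": {
  "rows": [
    [0.016,-0.02,0,0,0,0,0.9],
    [0.016,-0.02,0,0,0,0,0.9],
    [0,0,0.05,0,0,0,0.9],
    [0,0,0.05,0,0,0,0.9],
    [0,0,0.05,0,0,0,0.9],
    [0,0,0.04,0,0,0,0.9],
    [0,0,0.026,0,0,0,0.9],
    [0,0,0,0,0,0,0.9]
  ]
}}

```text
time_s: 2.65
eef_pos: [421.5, -74.3, 78.3]
ee_rot: [0.998, 0.068, -0.003, -0.0]
wrist_force: [0.3, 0.3, 0.8]
opening: 0.9
grip_force: 0.0
```

```bash
python3 -c "
from h import *
go(-110,0,80)"
```

```text
t 2.65 dock TCP [-144.2   -2.9   78.3] F dock [0.3 0.2 0.8] open 0.9
tool mm to go [34.2 -3.  -1.9] units [ 0.0456 -0.004  -0.0026] toolx in dock [ 1.     -0.0024 -0.0055] toolz [-5.5e-03  6.0e-04 -1.0e+00]
```

Emit:
{"op": "move_arm", "data": {
  "rows": [
    [0.01,-0.001,0,0,0,0,0.9],
    [0.01,-0.001,0,0,0,0,0.9],
    [0.008,0,0,0,0,0,0.9],
    [0.006,0,0,0,0,0,0.9],
    [0.006,0,0,0,0,0,0.9],
    [0.006,0,0,0,0,0,0.9],
    [0.006,0,0,0,0,0,0.9],
    [0.006,0,0,0,0,0,0.9],
    [0.006,0,0,0,0,0,0.9],
    [0.006,0,0,0,0,0,0.9]
  ]
}}

```text
time_s: 3.65
eef_pos: [475.8, -64.0, 80.3]
ee_rot: [0.998, 0.069, -0.0, -0.0]
wrist_force: [-2.1, -0.3, 2.2]
opening: 0.896
grip_force: 1.1
```

Emit:
{"op": "move_arm", "data": {
  "rows": [
    [0.006,0,0,0,0,0,0.9],
    [0.006,0,0,0,0,0,0.9],
    [0.006,0,0,0,0,0,0.9],
    [0,0,0,0,0,0,0.9]
  ]
}}

```text
time_s: 4.05
eef_pos: [490.2, -62.0, 80.4]
ee_rot: [0.998, 0.069, 0.001, 0.0]
wrist_force: [-0.0, -0.0, 0.3]
opening: 0.898
grip_force: 0.0
```

```bash
python3 -c "
from h import *
go(-51,0,80)"
```

```text
t 4.05 dock TCP [-74.5  -0.1  80.4] F dock [-0.  -0.   0.3] open 0.9
tool mm to go [23.5 -0.1  0.4] units [ 0.0313 -0.0002  0.0005] toolx in dock [1.0e+00 9.0e-04 1.9e-03] toolz [ 1.9e-03 -2.0e-04 -1.0e+00]
```

Emit:
{"op": "move_arm", "data": {
  "rows": [
    [0.005,0,0,0,0,0,0.9],
    [0.005,0,0,0,0,0,0.9],
    [0.005,0,0,0,0,0,0.9],
    [0.005,0,0,0,0,0,0.9],
    [0,0,0,0,0,0,0.9]
  ]
}}

```text
time_s: 4.55
eef_pos: [504.8, -59.9, 80.4]
ee_rot: [0.998, 0.069, 0.001, 0.0]
wrist_force: [0.4, -0.3, 0.3]
opening: 0.9
grip_force: 0.0
```

Emit:
{"op": "move_arm", "data": {
  "rows": [
    [0.003,0,0,0,0,0,0.9],
    [0.003,0,0,0,0,0,0.9],
    [0,0,0,0,0,0,0.9]
  ]
}}

```text
time_s: 4.85
eef_pos: [508.5, -59.5, 80.3]
ee_rot: [0.998, 0.069, 0.0, 0.0]
wrist_force: [0.4, -0.6, 0.4]
opening: 0.898
grip_force: 0.3
```

```bash
python3 -c "
from h import *
go(-51,0,80)"
```

```text
t 4.85 dock TCP [-56.   -0.2  80.3] F dock [ 0.3 -0.6  0.4] open 0.9
tool mm to go [ 5.  -0.2  0.3] units [ 0.0067 -0.0002  0.0005] toolx in dock [1.e+00 5.e-04 4.e-04] toolz [ 4.e-04 -0.e+00 -1.e+00]
```

Emit:
{"op": "move_arm", "data": {
  "rows": [
    [0.003,0,0,0,0,0,0.9],
    [0.003,0,0,0,0,0,0.9],
    [0,0,0,0,0,0,0.9]
  ]
}}

```text
time_s: 5.15
eef_pos: [513.4, -58.8, 80.4]
ee_rot: [0.998, 0.069, 0.001, 0.0]
wrist_force: [-0.5, 0.0, 0.7]
opening: 0.899
grip_force: 0.0
```

```bash
python3 -c "
from h import *
go(-51,0,80)
I=robot.read_camera('top');W=robot.read_camera('wrist')
h=cv2.cvtColor(I,cv2.COLOR_BGR2HSV);R=np.zeros(I.shape[:2],np.uint8);R[130:245,260:350]=1
m=cv2.morphologyEx(cv2.inRange(h,(100,90,30),(130,255,255))*R,cv2.MORPH_CLOSE,np.ones((5,5)))
r=rect('top',m,98);print(r,RD.inv().apply(np.array([*r[0],0])-O))
S=robot.read_camera('scene')[150:270,170:310];S=cv2.resize(S,None,fx=3,fy=3)
cv2.imwrite('pics/a2.png',np.hstack([cv2.resize(W,(380,360)),S]))"
```

```text
t 5.15 dock TCP [-51.1  -0.1  80.4] F dock [-0.5  0.1  0.7] open 0.9
tool mm to go [ 0.1 -0.1  0.4] units [ 0.0002 -0.0002  0.0005] toolx in dock [1.0e+00 7.0e-04 1.1e-03] toolz [ 1.1e-03 -1.0e-04 -1.0e+00]
((562.7771606445312, 0.12079811096191406), (37.11323165893555, 80.85113525390625), 89.5340805053711) [ 5.89750766 51.39801258  0.        ]
```

View pics/a2.png

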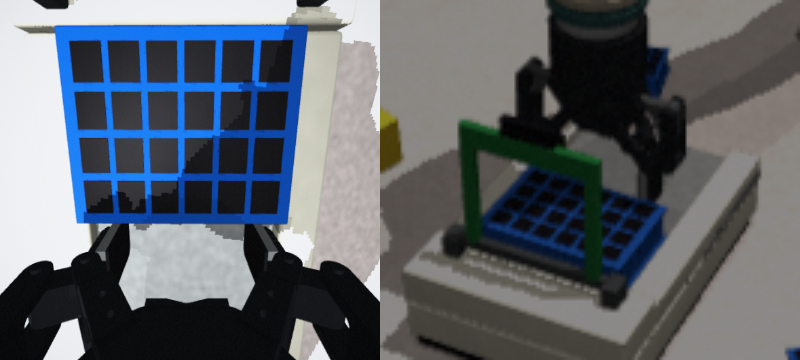

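The plate's far edge is almost at the back stop (about row 25 in the wrist view). I'll push on until I feel it.

Emit:
{"op": "move_arm", "data": {
  "rows": [
    [0.002,0,0,0,0,0,0.9],
    [0.002,0,0,0,0,0,0.9],
    [0,0,0,0,0,0,0.9]
  ]
}}

```text
time_s: 5.6
eef_pos: [515.2, -58.5, 80.3]
ee_rot: [0.998, 0.069, -0.0, 0.0]
wrist_force: [-1.4, -0.1, 1.2]
opening: 0.901
grip_force: 1.2
```

Emit:
{"op": "move_arm", "data": {
  "rows": [
    [0.002,0,0,0,0,0,0.9],
    [0.001,0,0,0,0,0,0.9],
    [0,0,0,0,0,0,0.9]
  ]
}}

```text
time_s: 5.9
eef_pos: [515.3, -58.5, 80.1]
ee_rot: [0.998, 0.069, -0.003, -0.0]
wrist_force: [-6.3, -1.2, 5.3]
opening: 0.899
grip_force: 3.3
```

```bash
python3 -c "
from h import *
go(-49,0,80)"
```

```text
t 5.9 dock TCP [-49.2  -0.1  80.1] F dock [-6.4 -0.3  5.3] open 0.9
tool mm to go [ 0.2 -0.1  0.1] units [ 0.0003 -0.0001  0.0001] toolx in dock [ 1.0e+00  5.0e-04 -5.2e-03] toolz [-5.2e-03  5.0e-04 -1.0e+00]
```

Emit:
{"op": "move_arm", "data": {
  "rows": [
    [-0.02,0,0,0,0,0,0.9],
    [-0.01,0,-0.03,0,0,0,0.9],
    [0,0,-0.05,0,0,0,0.9],
    [0,0,0,0,0.133,0,0.9],
    [0,0,0,0,0.133,0,0.9],
    [0,0,0,0,0,0,0.9]
  ]
}}

```text
time_s: 6.5
eef_pos: [492.0, -62.3, 142.2]
ee_rot: [0.993, 0.068, 0.099, -0.008]
wrist_force: [0.3, -0.6, -0.8]
opening: 0.898
grip_force: 0.0
```

```bash
sed -i 's/^O=.*/O=np.array([565.6,-52.4,0.]);RD=Ro.from_euler("z",7.9,degrees=True)/' h.py; python3 -c "
from h import *
go(6,0,118)"
```

```text
t 6.5 dock TCP [-74.2   0.3 142.2] F dock [ 0.3 -0.7 -0.8] open 0.9
tool mm to go [73.8  0.3 39.7] units [0.0984 0.0004 0.0529] toolx in dock [ 9.801e-01 -7.000e-04  1.986e-01] toolz [ 0.1986  0.0024 -0.9801]
```

Emit:
{"op": "move_arm", "data": {
  "rows": [
    [0.033,0,0.018,0,0,0,0.9],
    [0.033,0,0.018,0,0,0,0.9],
    [0.033,0,0.017,0,0,0,0.9],
    [-0.002,0,0.008,0,0,0,0.9],
    [-0.001,0,0.005,0,0,0,0.9],
    [0,0,0,0,0,0,0.9]
  ]
}}

```text
time_s: 7.1
eef_pos: [575.7, -50.4, 107.9]
ee_rot: [0.992, 0.069, 0.102, -0.008]
wrist_force: [0.6, -0.1, -0.0]
opening: 0.9
grip_force: 0.0
```

Emit:
{"op": "move_arm", "data": {
  "rows": [
    [-0.0005,0,0.0026,0,0,0,0.9],
    [-0.0005,0,0.0026,0,0,0,0.9],
    [0,0,0,0,0,0,0.9]
  ]
}}

```text
time_s: 7.4
eef_pos: [576.3, -50.5, 104.8]
ee_rot: [0.992, 0.069, 0.102, -0.008]
wrist_force: [-0.3, -0.4, 0.4]
opening: 0.9
grip_force: 0.0
```

```bash
python3 -c "
from h import *
go(6,0,98)"
```

```text
t 7.4 dock TCP [ 10.9   0.4 104.8] F dock [-0.4 -0.4  0.4] open 0.9
tool mm to go [-6.2  0.4  5.6] units [-0.0082  0.0005  0.0075] toolx in dock [9.789e-01 3.000e-04 2.042e-01] toolz [ 2.042e-01  9.000e-04 -9.789e-01]
```

Emit:
{"op": "move_arm", "data": {
  "rows": [
    [-0.0005,0,0.0026,0,0,0,0.9],
    [0,0,0,0,0,0,0.9]
  ]
}}

```text
time_s: 7.6
eef_pos: [576.6, -50.4, 102.7]
ee_rot: [0.992, 0.069, 0.102, -0.008]
wrist_force: [0.7, 0.4, 0.2]
opening: 0.904
grip_force: 0.0
```

Emit:
{"op": "move_arm", "data": {
  "rows": [
    [-0.0005,0,0.0026,0,0,0,0.9],
    [0,0,0,0,0,0,0.9]
  ]
}}

```text
time_s: 7.8
eef_pos: [576.6, -50.3, 100.6]
ee_rot: [0.992, 0.069, 0.102, -0.008]
wrist_force: [-0.5, -0.2, 0.2]
opening: 0.902
grip_force: 0.0
```

Emit:
{"op": "move_arm", "data": {
  "rows": [
    [-0.0005,0,0.0026,0,0,0,0.9],
    [0,0,0,0,0,0,0.9]
  ]
}}

```text
time_s: 8.0
eef_pos: [576.6, -50.3, 98.5]
ee_rot: [0.992, 0.069, 0.102, -0.008]
wrist_force: [0.5, -0.2, 0.1]
opening: 0.902
grip_force: 0.0
```

Emit:
{"op": "move_arm", "data": {
  "rows": [
    [-0.0005,0,0.0026,0,0,0,0.9],
    [0,0,0,0,0,0,0.9]
  ]
}}

```text
time_s: 8.2
eef_pos: [577.0, -50.5, 97.0]
ee_rot: [0.992, 0.069, 0.103, -0.007]
wrist_force: [0.3, -0.5, 3.0]
opening: 0.898
grip_force: 1.7
```

Emit:
{"op": "move_arm", "data": {
  "rows": [
    [-0.0005,0,0.0026,0,0,0,0.9],
    [0,0,0,0,0,0,0.9]
  ]
}}

```text
time_s: 8.4
eef_pos: [577.1, -50.7, 95.7]
ee_rot: [0.992, 0.069, 0.103, -0.007]
wrist_force: [-2.4, -0.4, 9.9]
opening: 0.901
grip_force: 4.7
```

Emit:
{"op": "move_arm", "data": {
  "rows": [
    [-0.0005,0,0.0026,0,0,0,0.9],
    [0,0,0,0,0,0,0.9]
  ]
}}

```text
time_s: 8.6
eef_pos: [577.1, -50.7, 94.0]
ee_rot: [0.992, 0.069, 0.103, -0.007]
wrist_force: [-3.7, -0.9, 12.1]
opening: 0.903
grip_force: 6.2
```

Emit:
{"op": "move_arm", "data": {
  "rows": [
    [-0.0005,0,0.0026,0,0,0,0.9],
    [0,0,0,0,0,0,0.9]
  ]
}}

```text
time_s: 8.8
eef_pos: [577.1, -50.7, 92.1]
ee_rot: [0.992, 0.069, 0.103, -0.007]
wrist_force: [-4.9, -0.4, 12.6]
opening: 0.897
grip_force: 6.7
```

Emit:
{"op": "move_arm", "data": {
  "rows": [
    [-0.0005,0,0.0026,0,0,0,0.9],
    [0,0,0,0,0,0,0.9]
  ]
}}

```text
time_s: 9.0
eef_pos: [577.1, -50.6, 90.3]
ee_rot: [0.992, 0.069, 0.103, -0.007]
wrist_force: [-4.3, -1.4, 15.1]
opening: 0.902
grip_force: 7.5
```

Emit:
{"op": "move_arm", "data": {
  "rows": [
    [-0.0005,0,0.0026,0,0,0,0.9],
    [0,0,0,0,0,0,0.9]
  ]
}}

```text
time_s: 9.2
eef_pos: [577.2, -50.6, 90.0]
ee_rot: [0.992, 0.069, 0.104, -0.007]
wrist_force: [-11.4, -0.6, 31.4]
opening: 0.901
grip_force: 15.7
```

Emit:
{"op": "move_arm", "data": {
  "rows": [
    [-0.0005,0,0.0026,0,0,0,0.9],
    [0,0,0,0,0,0,0.9]
  ]
}}

```text
time_s: 9.4
eef_pos: [577.3, -50.6, 89.8]
ee_rot: [0.992, 0.069, 0.104, -0.006]
wrist_force: [-17.1, -0.3, 48.3]
opening: 0.899
grip_force: 24.4
```

Emit:
{"op": "move_arm", "data": {
  "rows": [
    [-0.0005,0,0.0026,0,0,0,0.9],
    [0,0,0,0,0,0,0.9]
  ]
}}

```text
time_s: 9.6
eef_pos: [577.3, -50.6, 89.5]
ee_rot: [0.992, 0.069, 0.105, -0.006]
wrist_force: [-23.7, -0.2, 67.1]
opening: 0.902
grip_force: 33.2
```

```bash
python3 -c "
from h import *
go(6,0,98)
print(RD.inv().apply(robot.get_obs()['wrist_torque']))"
```

```text
t 9.6 dock TCP [11.8  0.2 89.5] F dock [-23.5   3.1  67.1] open 0.9
tool mm to go [-3.9  0.2 -9.5] units [-0.0052  0.0002 -0.0127] toolx in dock [9.779e-01 8.000e-04 2.090e-01] toolz [ 0.209  -0.0024 -0.9779]
[1.02145867 2.58415893 0.06603576]
```

Emit:
{"op": "move_arm", "data": {
  "rows": [
    [0.001,0,-0.0052,0,0,0,0.9],
    [0.001,0,-0.01,0,0,0,0.9],
    [0.003,0,-0.015,0,0,0,0],
    [0,0,0,0,0,0,0],
    [0,0,0,0,0,0,0],
    [0,0,0,0,0,0,0],
    [0,0,0,0,0,0,0],
    [0,0,0,0,0,0,0],
    [0,0,0,0,0,0,0]
  ]
}}

```text
time_s: 10.5
eef_pos: [575.9, -50.4, 105.5]
ee_rot: [0.992, 0.069, 0.102, -0.008]
wrist_force: [-0.7, 0.2, 0.0]
opening: 0.0
grip_force: 0.0
```

```bash
python3 -c "
from h import *
go(8,53,108)"
```

```text
t 10.5 dock TCP [ 10.5   0.6 105.5] F dock [-0.7  0.3  0. ] open 0.0
tool mm to go [ -1.9 -52.4  -2.9] units [-0.0026 -0.0699 -0.0038] toolx in dock [9.790e-01 7.000e-04 2.038e-01] toolz [ 0.2038  0.0012 -0.979 ]
```

Emit:
{"op": "move_arm", "data": {
  "rows": [
    [-0.015,0,-0.02,0,0,0,0],
    [0,0,-0.045,0,0,0,0],
    [0.005,0,-0.045,0,0,0,0],
    [0.01,0,-0.045,0,0,0,0],
    [0.01,0,-0.045,0,0,0,0],
    [0,0,0,0,-0.133,0,0],
    [0,0,0,0,-0.133,0,0],
    [0,0,0,0,0,0,0]
  ]
}}

```text
time_s: 11.3
eef_pos: [555.6, -53.0, 254.4]
ee_rot: [0.998, 0.07, -0.001, -0.001]
wrist_force: [-0.4, 0.4, -0.0]
opening: 0.002
grip_force: 0.0
```

```bash
python3 -c "
from h import *
go(118,0,255)"
```

```text
t 11.3 dock TCP [-10.    0.7 254.4] F dock [-0.4  0.4 -0. ] open 0.0
tool mm to go [128.    0.9  -0.8] units [ 0.1707  0.0012 -0.001 ] toolx in dock [ 1.      0.0014 -0.0011] toolz [-0.0011  0.0016 -1.    ]
```

Emit:
{"op": "move_arm", "data": {
  "rows": [
    [0.043,0,0,0,0,0,0],
    [0.043,0,0,0,0,0,0],
    [0.043,0,0,0,0,0,0],
    [0.043,0,0,0,0,0,0],
    [0,0,0.034,0,0,0,0],
    [0,0,0.034,0,0,0,0],
    [0,0,0,0,0,0,0]
  ]
}}

```text
time_s: 12.0
eef_pos: [677.2, -36.3, 198.3]
ee_rot: [0.998, 0.07, -0.005, -0.001]
wrist_force: [-1.4, 0.1, 0.4]
opening: 0.001
grip_force: 0.0
```

```bash
python3 -c "
from h import *
go(80,0,204)
W=robot.read_camera('wrist');S=robot.read_camera('scene')[130:270,150:310]
cv2.imwrite('pics/a3.png',cv2.resize(S,None,fx=4,fy=4))"
```

```text
t 12.0 dock TCP [112.8   0.6 198.3] F dock [-1.3  0.3  0.4] open 0.0
tool mm to go [-32.8   0.6  -5.4] units [-0.0437  0.0008 -0.0072] toolx in dock [ 0.9999  0.0014 -0.0108] toolz [-0.0108  0.002  -0.9999]
```

View pics/a3.png

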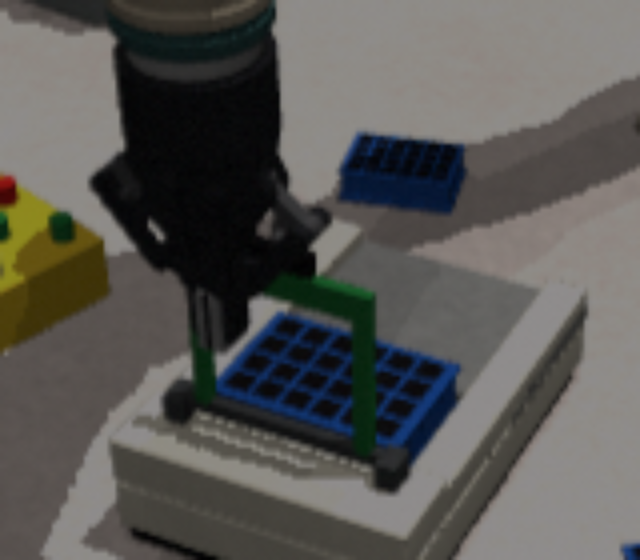

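Emit:
{"op": "move_arm", "data": {
  "rows": [
    [-0.016,0.0005,-0.0035,0,0,0,0],
    [-0.016,0,-0.0035,0,0,0,0],
    [-0.016,0,-0.0035,0,0,0,0],
    [0,0,0,0,0,0,0]
  ]
}}

```text
time_s: 12.5
eef_pos: [644.8, -41.8, 213.2]
ee_rot: [0.998, 0.069, -0.0, 0.0]
wrist_force: [1.4, 0.0, 0.6]
opening: 0.002
grip_force: 0.0
```

Emit:
{"op": "move_arm", "data": {
  "rows": [
    [-0.006,0,0,0,0,0,0],
    [-0.006,0,0,0,0,0,0],
    [-0.006,0,0,0,0,0,0],
    [-0.006,0,0,0,0,0,0],
    [-0.006,0,0,0,0,0,0],
    [-0.006,0,0,0,0,0,0],
    [0,0,0,0,0,0,0]
  ]
}}

```text
time_s: 13.2
eef_pos: [617.0, -45.2, 210.5]
ee_rot: [0.998, 0.069, -0.003, -0.0]
wrist_force: [0.7, -0.8, -1.0]
opening: 0.004
grip_force: 0.2
```

```bash
python3 -c "
from h import *
go(25,0,196)"
```

```text
t 13.2 dock TCP [5.200e+01 1.000e-01 2.105e+02] F dock [ 0.6 -0.9 -1. ] open 0.0
tool mm to go [-26.9   0.1  14.6] units [-0.0358  0.0001  0.0195] toolx in dock [ 1.0e+00  7.0e-04 -5.2e-03] toolz [-0.0052  0.0011 -1.    ]
```

Emit:
{"op": "move_arm", "data": {
  "rows": [
    [-0.009,0,0.005,0,0,0,0],
    [-0.009,0,0.005,0,0,0,0],
    [-0.009,0,0.005,0,0,0,0],
    [-0.009,0,0.005,0,0,0,0],
    [-0.0073,0,0.0053,0,0,0,0],
    [-0.0073,0,0.0053,0,0,0,0],
    [-0.0073,0,0.0053,0,0,0,0],
    [-0.0073,0,0.0053,0,0,0,0],
    [0,0,0,0,0,0,0]
  ]
}}

```text
time_s: 14.1
eef_pos: [568.2, -52.1, 179.2]
ee_rot: [0.998, 0.069, -0.003, -0.0]
wrist_force: [0.2, -0.2, 0.4]
opening: -0.001
grip_force: 0.0
```

```bash
python3 -c "
from h import *
go(-14,0,159.5)
S=robot.read_camera('scene')[130:270,150:310]
cv2.imwrite('pics/a4.png',cv2.resize(S,None,fx=4,fy=4))"
```

```text
t 14.1 dock TCP [  2.6  -0.  179.2] F dock [ 0.2 -0.2  0.4] open -0.0
tool mm to go [-16.5  -0.   19.8] units [-0.022  -0.      0.0264] toolx in dock [ 1.0e+00  6.0e-04 -5.9e-03] toolz [-0.0059  0.0011 -1.    ]
```

View pics/a4.png

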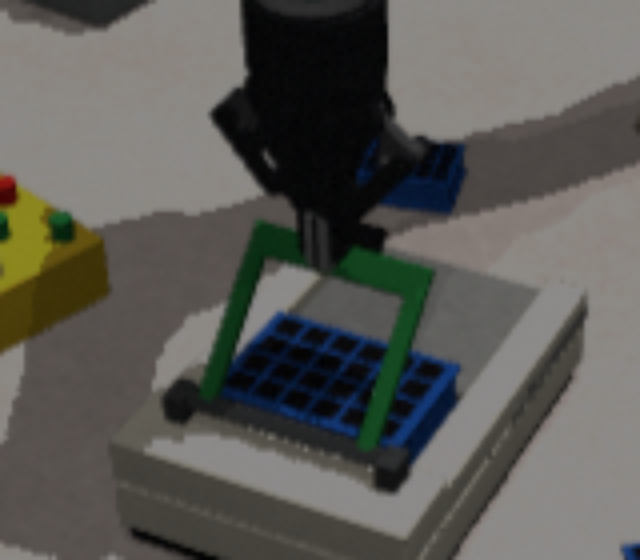

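The clamp is about halfway down, with the fingertips in the middle of the crossbar. I'll keep following the arc.

Emit:
{"op": "move_arm", "data": {
  "rows": [
    [-0.0073,0,0.0088,0,0,0,0],
    [-0.0073,0,0.0088,0,0,0,0],
    [-0.0073,0,0.0088,0,0,0,0],
    [-0.0038,0,0.0082,0,0,0,0],
    [-0.0038,0,0.0082,0,0,0,0],
    [-0.0038,0,0.0082,0,0,0,0],
    [-0.0038,0,0.0082,0,0,0,0],
    [0,0,0,0,0,0,0]
  ]
}}

```text
time_s: 14.95
eef_pos: [541.1, -55.7, 134.8]
ee_rot: [0.998, 0.069, -0.003, -0.0]
wrist_force: [-0.7, 0.1, 0.1]
opening: 0.001
grip_force: 0.0
```

Emit:
{"op": "move_arm", "data": {
  "rows": [
    [-0.002,0,0.006,0,0,0,0],
    [-0.002,0,0.006,0,0,0,0],
    [-0.002,0,0.006,0,0,0,0],
    [0,0,0.005,0,0,0,0],
    [0,0,0.004,0,0,0,0],
    [0,0,0,0,0,0,0]
  ]
}}

```text
time_s: 15.55
eef_pos: [537.0, -56.3, 115.0]
ee_rot: [0.998, 0.069, -0.002, -0.0]
wrist_force: [-0.5, 0.3, -0.3]
opening: -0.001
grip_force: 0.0
```

```bash
python3 -c "
from h import *
go(-30,0,108)"
```

```text
t 15.55 dock TCP [-2.89e+01  1.00e-01  1.15e+02] F dock [-0.4  0.3 -0.3] open -0.0
tool mm to go [-1.1  0.1  7. ] units [-0.0014  0.0002  0.0093] toolx in dock [ 1.0e+00  8.0e-04 -4.5e-03] toolz [-0.0045  0.0011 -1.    ]
```

Emit:
{"op": "move_arm", "data": {
  "rows": [
    [0,0,0.003,0,0,0,0],
    [0,0,0.003,0,0,0,0]
  ]
}}

```text
time_s: 15.75
eef_pos: [536.9, -56.3, 110.9]
ee_rot: [0.998, 0.069, -0.002, -0.0]
wrist_force: [-0.8, 0.8, 1.4]
opening: -0.004
grip_force: 0.7
```

Emit:
{"op": "move_arm", "data": {
  "rows": [
    [0,0,0.002,0,0,0,0],
    [0,0,0.002,0,0,0,0]
  ]
}}

```text
time_s: 15.95
eef_pos: [537.1, -56.3, 108.3]
ee_rot: [0.998, 0.069, -0.002, -0.0]
wrist_force: [-5.1, 0.1, 20.7]
opening: -0.0
grip_force: 9.7
```

Emit:
{"op": "move_arm", "data": {
  "rows": [
    [0,0,0.002,0,0,0,0],
    [0,0,0,0,0,0,0]
  ]
}}

```text
time_s: 16.15
eef_pos: [537.1, -56.3, 108.4]
ee_rot: [0.998, 0.069, -0.002, 0.0]
wrist_force: [-5.3, 0.5, 19.6]
opening: 0.004
grip_force: 9.4
```

```bash
python3 -c "
from h import *
go(-30,0,108)"
```

```text
t 16.15 dock TCP [-2.870e+01  1.000e-01  1.084e+02] F dock [-5.1  1.2 19.6] open 0.0
tool mm to go [-1.3  0.1  0.4] units [-0.0017  0.0001  0.0005] toolx in dock [ 1.0e+00  7.0e-04 -3.6e-03] toolz [-3.6e-03 -3.0e-04 -1.0e+00]
```

Hard stop at 108.4 mm, where the closed clamp should be (97.5 + 11). I'll lift off and check.

Emit:
{"op": "move_arm", "data": {
  "rows": [
    [0,0,-0.01,0,0,0,0],
    [0,0,-0.04,0,0,0,0],
    [0,0,-0.06,0,0,0,0],
    [0,0,-0.06,0,0,0,0],
    [-0.04,0,-0.03,0,0,0,0],
    [-0.04,0,0,0,0,0,0],
    [0,0,0,0,0,0,0]
  ]
}}

```text
time_s: 16.85
eef_pos: [475.2, -65.6, 257.4]
ee_rot: [0.998, 0.069, -0.003, 0.001]
wrist_force: [0.4, -0.1, -0.3]
opening: 0.0
grip_force: 0.0
```

```bash
python3 -c "
from h import *
go()
S=robot.read_camera('scene')[150:270,170:310];W=robot.read_camera('wrist')
cv2.imwrite('pics/a5.png',np.hstack([cv2.resize(W,(380,360)),cv2.resize(S,(420,360))]))"
```

```text
t 16.85 dock TCP [-91.4  -0.6 257.4] F dock [ 0.4 -0.1 -0.3] open 0.0
tool mm to go [0. 0. 0.] units [0. 0. 0.] toolx in dock [ 1.0e+00 -4.0e-04 -5.4e-03] toolz [-5.4e-03 -8.0e-04 -1.0e+00]
```

View pics/a5.png

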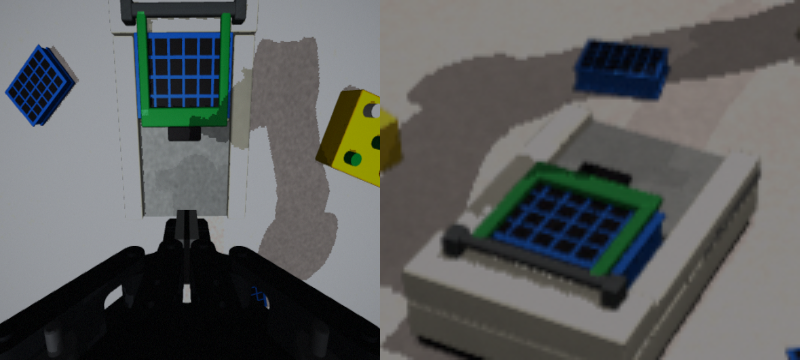

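The clamp lies level over the seated plate, with the plate against the back stop and the robot clear.

```bash
python3 -c "
from rig import robot
print(robot.finish_job())"
```

```text
the job is handed in; nothing more can be done
None
```

The plate was pushed to the back stop and pressed down to a hard stop with both ends loaded, then the clamp was swung down to its own hard stop; I handed the job in at about 17 s, and no verdict was returned.

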